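# Put the sound solder-ball tin away in the latched case

## Robot

A 6-joint arm with a two-finger parallel gripper is mounted at the origin on the work surface. World frame = base frame: x ahead of the robot, y to its left, z up, the work surface at z = 0. Lengths are in m, angles in rad, forces in N, time in s.
With the tool pointing down it reaches from about 0.225 to 0.875 m from the base axis. Payload 3.4 kg.
Tool frame: the origin (TCP) lies between the finger pads; the fingertips stand arm.tips_ahead ahead of it and the grasp point (between the pads) is the TCP (arm.tips_ahead is the distance from the TCP to the fingertips, in m); z points along the fingers, y is the line along which they close (so a half turn about z gives the same grasp; the last joint's range is limited). The gripper opens to 85 mm and grips with 20 to 120 N. Pads are 22 mm wide; open, the fingers measure 114 mm over their backs; the gripper's body (76 mm by 85 mm) begins 54 mm behind the grasp point. The pads swing forward as they close: fully open they stand 13 mm farther back than shut.
Start: joints at [-1.382, 0.276, 1.505, -0, 1.361, -0.121], TCP at [0.175, -0.548, 0.25] pointing down, gripper open.
Joint ranges: [-2.89, 2.89], [-0.75, 2.08], [0.22, 2.7], [-1.18, 4.32], [0.11, 2.71], [-2.7, 2.7]. Speed limits (rad/s): [2.57, 2.57, 3.14, 3.14, 3.14, 3.14].

## Interface

Orientations are given as a unit quaternion [x, y, z, w].
In Python, from rig import arm gives the robot as it stands.
- The arm moves only by the tool drive_tool, never from a script. Its argument "targets" is a list of rows, each a list of 4 numbers: the shift along the world's x, y, z in cm, then the turn about the world's z in rad. A call has exactly 8 rows; each row is the pose to reach, as a shift and turn from the pose commanded when the call began; what a row does not reach only later rows make up. A row lasts 1/12 s, in which the tool goes at most 41.7 mm and 7.16 degrees, less where a joint would pass 70% of its speed; a pose out of reach is approached as far as the arm can. A call with a gripper value outside its range is refused whole. "gripper" is the finger opening in cm, from 0 to 8.54, set as the call begins (left out, the last holds). The fingers move at their own pace and stop on an object; "grip_force" is the grip in N (left out, the last holds). Time passes only in rows, so rows that repeat a pose let the fingers close, or fill a call up. It gives the time, the measured TCP pose, the force, the opening and the grip force at its end, in the units of the state.
- arm.get_obs(): the state, without advancing time (a new reading comes with each control period).
- arm.snapshot(name): name is "side" or "top" or "wrist"; returns the picture (480x640x3 uint8, red, green, blue); there is no depth.
- arm.calibration(name): a dict with "mtx" (3x3 intrinsics, pixels), "R" (3x3) and "t" (3): a world point X has camera coordinates R X + t. Camera axes: x right, y down, z forward; pixel columns grow to the right and rows downward; lengths in m; the calibration is good to about 2 mm. A picture is of the moment at which its call begins: read the wrist's pose just before it. calibration takes no time and is no camera call; for the wrist camera it gives the pose at the moment of the call.
- arm.hand_in(): hands the job in; it is judged then, once.
The state is a dict: "t": time; "qpos": joint angles; "qvel": joint speeds; "joint_torque": joint torques, N m; "position": TCP position; "tcp_rot": TCP orientation; "ft_force": force on the tool from outside, world axes, zero at the start; "ft_torque": the same for the moment, N m; "finger_gap": finger opening in m; "grasp_force": force on a finger pad.
Only numpy, scipy, OpenCV 4.12 (cv2) and the standard library are available. Lean on these libraries where they do the work, as an engineer would, in place of code of your own. Each camera call takes 0.05 s, during which the arm holds its last target. There are 200 camera calls.

## Task

Lift the red latch lever on the green case past centre until its brass hook is clear of the catch on the lid, then swing the lid open until it stands upright or beyond and leave it open. Of the three tins on the blue mat only one stands steady when pressed at the rim: set that one down upright inside the case. The two tins that rock stay standing on the mat, and the other bench things stay where they are.

Things in the scene. Friction and masses are not known exactly. Their poses are not given: they have to be found in the camera images.
- case: Green instrument case fixed to the bench, 130 (its x) x 210 (its y) x 100 mm high without the lid, walls 5 mm. Origin: centre of the underside. Its own -x side is the front (latch side), z up. Inside is a flat black foam floor 50 mm above the underside (so 50 mm deep to the rim), 120 x 200 mm of free floor. It stands left or right of the robot, turned up to 0.35 rad.
- latch (a joint): Latch lever angle (rad). 0 = closed; grows as the free end swings outwards and up about a level axis (a positive turn about the case's +y). Let go below about 0.3 (the centre) it snaps shut again; past centre it stays where it is left. The hook drops clear of the catch somewhere between 1.0 and 1.45; stop at 1.95. It takes up to about 10 N at the grip.
- latch_pivot (a point): Axis of the latch lever, 14 mm in front of the case's front wall, 85 mm above the case's underside. Bracket and hook round it are 28 mm wide along y.
- latch_grip (a point): Centre of the red grip at the lever's end, 75 mm from the pivot: a bar 18 mm wide along the case's y axis, 11 mm thick, 30 mm long along the lever. Closed, the lever slopes 35 degrees down and outwards from the pivot, so the grip's centre is about 42 mm above the bench and 75 mm out from the wall. It is best pinched across its 18 mm width from above; it can turn between the pads.
- hook (a point): Middle of the brass cross-bar (4 mm thick, 25 mm wide) of the wire loop carried by the latch lever; this is the hook.
- keeper (a point): Where the hook's bar sits when latched, on the steel catch on the front of the lid. The catch has a 3 mm lip at its outer edge, so the hook must rise that much before it swings outwards. While hooked the lid cannot be opened.
- lid (a joint): Lid angle (rad). 0 = shut, 1.57 = upright, stop at 1.9; a positive turn about the case's +y axis, the front edge going up and back. The hinge is stiff: the lid stays where it is left; about 4 N at the tab moves it.
- lid_hinge (a point): Lid hinge axis, along the case's y axis, at the rear (+x) top edge of the case: 65 mm behind its centre, 100 mm above the underside.
- lid_tab (a point): Grip point of the black pull tab that stands on the lid, 112 mm from the hinge (18 mm behind the lid's front edge): 18 mm wide along y, 12 mm thick, 34 mm tall; its top is 12 mm above this point, the lid's surface 22 mm below it (lid 18 mm thick). It can turn between the pads if pinched across its 18 mm width.
- mat: Blue soldering mat fixed to the bench, 260 (x) x 270 (y) x 4 mm. Origin: centre of the underside.
- tin_a: One of three flat closed tins that look alike from above: aluminium with a yellow band, 58 mm diameter, 24 mm high, about 120 g. Origin: centre of the underside, z up. Exactly one of the three has a flat bottom and stands steady; the other two rock (see tin_b). Which is which is found by pressing.
- tin_b: Another of the three tins (see tin_a). A rocking tin has a bulged bottom (hump 11 mm across, 4 mm high): it stands upright when left alone, but 1 to 2 N pressed down near the rim tips it by up to about 0.16 rad, the rim there sinking about 3 mm, and it comes back when let go.
- tin_c: The third of the tins, see tin_a and tin_b. The steady one does not tip or sink when pressed near the rim.
- flux_bottle: White bottle with red nozzle, loose on the mat, 38 mm diameter, 95 mm high. Origin: centre of the underside.
- wool_pot: Low steel pot with brass wool, loose on the mat, 48 mm diameter, 39 mm high. Origin: centre of the underside.
- paste_jar: Small jar with green cap, loose on the mat, 30 mm diameter, 30 mm high. Origin: centre of the underside.
- blue_jar: Jar with blue cap on the bench, 44 mm diameter, 45 mm high. Origin: centre of the underside.
- solder_reel: Reel of solder lying flat on the bench, 52 mm diameter, 32 mm high. Origin: centre of the underside.
- dispenser: Light blue liquid dispenser with steel top on the bench, 50 x 50 mm, 96 mm high. Origin: centre of the underside.
- driver: Screwdriver with orange handle lying on the bench, 150 mm long. Origin: middle of its length, on the bench.

How it is judged:
On the way, in this order (a step that is already met when the one before it is completed fails the run):
1. the latch lever is lifted past centre and its hook is clear of the catch, the lid still shut (value of joint latch above 1 rad and distance between hook and keeper above 0.01 m and value of joint lid below 0.15 rad), for 0.1 s.
2. the lid is swung open (value of joint lid above 1.4 rad), for 0.1 s.
At the end, for the whole second after the job is handed in: The latch lever is past centre (over 0.6 rad), the lid open (over 1.4 rad), the steady tin stands upright (within 0.15 rad) and at rest on the floor of the case, and the two rocking tins stand on the mat within 40 mm of where they were (value of joint latch above 0.6 rad and value of joint lid above 1.4 rad and x of tin_b in the frame of case between -0.06 and 0.06 m and y of tin_b in the frame of case between -0.1 and 0.1 m and z of tin_b in the frame of case between 0.042 and 0.058 m and angle between tin_b's own z axis and vertical below 0.15 rad and linear speed of tin_b below 0.03 m/s and height (world z) of each of tin_a, tin_c below 0.015 m and angle between each of tin_a, tin_c's own z axis and vertical below 0.3 rad and distance of each of tin_a, tin_c from where it was at the start of the episode below 0.04 m); the robot touches nothing.
It fails at once if a rocking tin is lifted, knocked over or shifted by more than 40 mm (height (world z) of any of tin_a, tin_c above 0.03 m or angle between any of tin_a, tin_c's own z axis and vertical above 0.6 rad or distance of any of tin_a, tin_c from where it was at the start of the episode above 0.04 m).
It fails at once if the steady tin is dropped or thrown rather than set down (linear speed of tin_b above 0.9 m/s and contact force between the fingers and tin_b below 0.1 N).
It fails at once if another bench thing is shifted by more than 30 mm or knocked over (distance of any of flux_bottle, wool_pot, paste_jar, blue_jar, solder_reel, dispenser, driver from where it was at the start of the episode above 0.03 m or angle between flux_bottle's own z axis and vertical above 0.6 rad).
It also fails if it takes over 72 s, if anything falls off the work surface, if the arm or the gripper's body presses on something with over 40 N, if the wrist force passes 120 N, or if a joint passes its speed limit or range.

## Working session

There is one attempt and no reset: what is moved stays moved. The work goes in short steps, Python scripts to look and compute and a tool call to move; the robot and the scene stay as the last step left them, time stands still between calls to the robot, and variables do not carry over. Pictures are saved under pics/ and viewed, at most 10 in all, crops included, and the job is handed in when it is done.

Besides the shell and the picture viewer there is one more tool, called after "Request:" in YAML: its name, and indented under it one key for each argument. drive_tool: Moves the arm, as the interface text tells. Its arguments: {"type":"object","properties":{"targets":{"type":"array","items":{"type":"array","items":{"type":"number"}}},"gripper":{"type":"number"},"grip_force":{"type":"number"}},"required":["targets"]}

```bash
mkdir -p pics; ls; python3 - <<'E'
from rig import arm
import cv2
for n in("top","side"):
    im=arm.snapshot(n); cv2.imwrite(f"pics/{n}0.png",im[:,:,::-1]); c=arm.calibration(n); print(n,c)
print(arm.tips_ahead, arm.get_obs())
E
```

```text
pics
top {'mtx': array([[509.55779301,   0.        , 324.61425594],
       [  0.        , 509.55779301, 237.049422  ],
       [  0.        ,   0.        ,   1.        ]]), 'R': array([[-0.0148704 , -0.99953476, -0.02662965],
       [-0.98115489,  0.01971793, -0.19221417],
       [ 0.19264982,  0.02326951, -0.98099163]]), 't': array([0.0176051 , 0.58525505, 1.1193293 ])}
side {'mtx': array([[450.44387002,   0.        , 313.62160114],
       [  0.        , 450.44387002, 240.56932257],
       [  0.        ,   0.        ,   1.        ]]), 'R': array([[-0.91427813, -0.40468963, -0.01793889],
       [-0.30457285,  0.71594105, -0.62822272],
       [ 0.2670784 , -0.5689066 , -0.77782672]]), 't': array([0.53090993, 0.26351684, 0.9506118 ])}
0.019 {'t': 0.1, 'qpos': array([-1.38200810e+00,  2.76528405e-01,  1.50599665e+00,  2.30135223e-05,
        1.36071872e+00, -1.21010499e-01]), 'qvel': array([-0.00018322, -0.00268238, -0.00340068, -0.00107493,  0.00169634,
        0.00016244]), 'joint_torque': array([ 1.74260684e-03, -4.17698014e+01, -2.46404189e+01, -1.49958687e-04,
        5.73362777e-03, -4.29638064e-06]), 'position': array([ 0.17521185, -0.54719261,  0.24953204]), 'tcp_rot': array([ 9.88027097e-01,  1.54278235e-01, -1.67266701e-05, -8.25469317e-04]), 'ft_force': array([ 0.55571095,  1.12138491, -0.28338449]), 'ft_torque': array([-0.01975473, -0.03258324,  0.01606012]), 'grasp_force': 0.0, 'finger_gap': 0.08560905570641189}
```

View pics/top0.png

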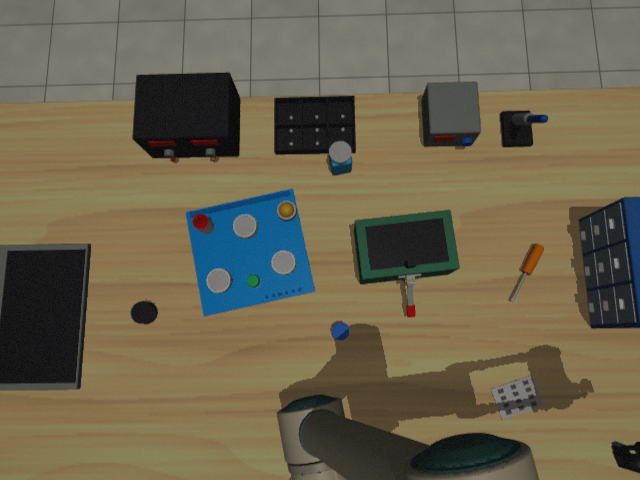

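View pics/side0.png

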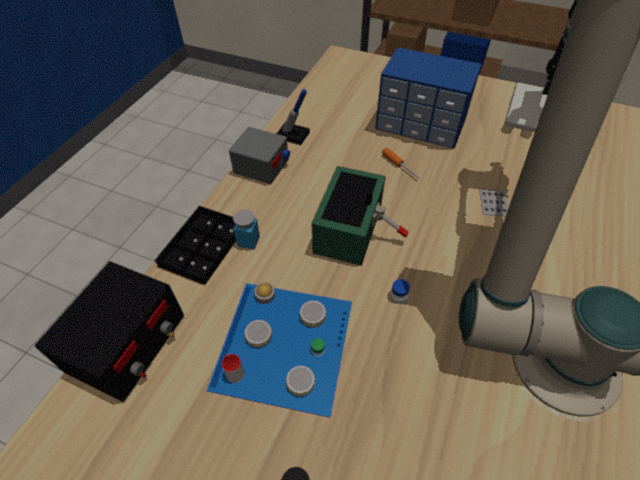

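The top view shows the case at about (407,245), its red grip at (410,311) and the tab at (407,265). The tins are at (245,226), (283,262) and (218,280). The side view shows the same things, with the grip at (403,232).

```bash
cat > h.py <<'E'
import numpy as np, cv2
def cam(arm,n):
    c=arm.calibration(n); return c["mtx"],c["R"],c["t"]
def ray(c,px):
    K,R,t=c; d=R.T@np.linalg.solve(K,[px[0],px[1],1.]); return -R.T@t,d/np.linalg.norm(d)
def onz(c,px,z):
    o,d=ray(c,px); return o+d*(z-o[2])/d[2]
def tri(c1,p1,c2,p2):
    o1,d1=ray(c1,p1);o2,d2=ray(c2,p2)
    s=np.linalg.lstsq(np.c_[d1,-d2],o2-o1,rcond=None)[0]
    a,b=o1+s[0]*d1,o2+s[1]*d2; return (a+b)/2,np.linalg.norm(a-b)
def blobs(im,lo,hi,amin=20,box=None):
    m=cv2.inRange(cv2.cvtColor(im,cv2.COLOR_RGB2HSV),lo,hi)
    if box: k=np.zeros_like(m);k[box[1]:box[3],box[0]:box[2]]=1;m=m*k
    n,l,s,c=cv2.connectedComponentsWithStats(m)
    return [(c[i].round(1),s[i]) for i in range(1,n) if s[i,4]>=amin],l,m
E
python3 - <<'E'
from rig import arm
from h import *
np.set_printoptions(precision=4,suppress=True)
T=cv2.imread("pics/top0.png")[:,:,::-1].copy();S=cv2.imread("pics/side0.png")[:,:,::-1].copy()
ct,cs=cam(arm,"top"),cam(arm,"side")
gt=blobs(T,(0,150,80),(8,255,255),15,(390,290,430,330))[0]; gs=blobs(S,(0,150,80),(8,255,255),15,(390,215,420,245))[0]
print(gt,gs); print("grip",tri(ct,gt[0][0],cs,gs[0][0]))
b,_,m=blobs(T,(60,80,20),(90,255,255),200,(340,190,480,300))
print(b)
cn=cv2.findContours(m,cv2.RETR_CCOMP,cv2.CHAIN_APPROX_NONE)
for c,h in zip(cn[0],cn[1][0]):
    if cv2.contourArea(c)>300:
        p=cv2.approxPolyDP(c,5,True)[:,0]; print("hole" if h[3]>=0 else "outer",p.tolist()); print(np.array([onz(ct,q,.118)[:2] for q in p]))
        w=np.array([onz(ct,q,.118)[:2] for q in c[:,0]],np.float32); print(cv2.minAreaRect(w*1000))
t,_,_=blobs(T,(0,0,110),(180,60,255),150,(190,195,310,310))
for c,s in t: print("tin",c,s,onz(ct,c,.028))
for nm,lo,hi,bx,z in(("blue",(105,150,50),(125,255,255),(325,315,355,345),.045),("paste",(50,120,60),(80,255,255),(240,270,265,292),.034),("flux",(0,150,80),(8,255,255),(190,210,215,235),.095),("wool",(15,100,80),(30,255,255),(275,200,300,220),.043)):
    for c,s in blobs(T,lo,hi,15,bx)[0]: print(nm,onz(ct,c,z))
E
python3 -c "
import cv2
a=cv2.imread('pics/top0.png')[190:340,340:480];b=cv2.imread('pics/side0.png')[150:280,290:430]
a=cv2.resize(a,(400,430));b=cv2.resize(b,(400,430));cv2.imwrite('pics/c0.png',cv2.hconcat([a,b]))"
```

```text
[(array([410.7, 310.8]), array([407, 305,   8,  12,  86], dtype=int32))] [(array([403.1, 230.6]), array([398, 226,  10,  10,  48], dtype=int32))]
grip (array([ 0.4149, -0.1837,  0.0484]), np.float64(0.0017550146346571407))
[(array([404.7, 248.1]), array([ 355,  210,  104,   74, 2595], dtype=int32))]
outer [[449, 210], [356, 221], [361, 283], [457, 268]]
[[ 0.6285 -0.268 ]
 [ 0.608  -0.0635]
 [ 0.4715 -0.0706]
 [ 0.5001 -0.2772]]
((550.019775390625, -169.1693572998047), (138.52523803710938, 214.46340942382812), 5.301642417907715)
hole [[443, 219], [448, 261], [370, 269], [365, 226]]
[[ 0.6085 -0.2537]
 [ 0.5156 -0.2589]
 [ 0.5014 -0.0908]
 [ 0.5964 -0.0829]]
((553.64111328125, -171.78701782226562), (104.2915267944336, 174.6172332763672), 5.188392639160156)
tin [244.1 225.3] [233 214  23  24 429] [0.6236 0.1999 0.028 ]
tin [282.9 262. ] [271 250  24  25 450] [0.5334 0.107  0.028 ]
tin [217.8 280.1] [206 268  24  25 456] [0.4935 0.2597 0.028 ]
blue [ 0.372 -0.024  0.045]
paste [0.4907 0.1764 0.034 ]
flux [0.6192 0.2864 0.095 ]
wool [0.6567 0.0981 0.043 ]
```

View pics/c0.png

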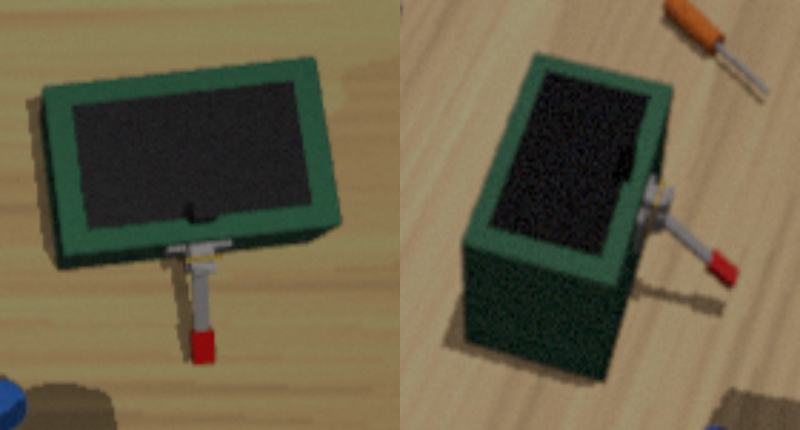

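Request:
drive_tool:
  targets:
    - [2, 3, -0.6, -0.03]
    - [4, 6, -1.2, -0.06]
    - [6, 9, -1.8, -0.09]
    - [8, 12, -2.4, -0.12]
    - [10, 15, -3, -0.15]
    - [12, 18, -3.6, -0.18]
    - [14, 21, -4.2, -0.21]
    - [16, 24, -5, -0.217]
  gripper: 5

```text
t: 0.77
position: [0.3359, -0.3061, 0.2001]
tcp_rot: [0.999, 0.046, 0.0, 0.0]
ft_force: [0.8, 0.1, 0.4]
finger_gap: 0.0502
grasp_force: 0.0
```

Request:
drive_tool:
  targets:
    - [1.3, 2.1, -1, 0]
    - [2.6, 4.2, -2, 0]
    - [3.9, 6.3, -3, 0]
    - [5.2, 8.4, -4, 0]
    - [6.5, 10.5, -5, 0]
    - [7.9, 12.2, -6, 0]
    - [7.9, 12.2, -6, 0]
    - [7.9, 12.2, -6, 0]

```text
t: 1.43
position: [0.4141, -0.1847, 0.1396]
tcp_rot: [0.999, 0.048, -0.001, -0.0]
ft_force: [-0.4, -0.1, 0.4]
finger_gap: 0.0499
grasp_force: 0.0
```

```bash
python3 - <<'E'
from rig import arm
import cv2
from h import *
o=arm.get_obs();c=cam(arm,"wrist")
im=arm.snapshot("wrist"); cv2.imwrite("pics/w1.png",im[:,:,::-1]); print(o["t"],o["position"],o["tcp_rot"])
b=blobs(im,(0,150,60),(8,255,255),100)[0]; print(b)
for p,s in b: print(onz(c,p,.046))
E
```

```text
1.4333 [ 0.414087   -0.18471878  0.1396471 ] [ 9.98861456e-01  4.76950047e-02 -9.15427795e-04 -3.74957423e-04]
[(array([324. , 246.7]), array([ 309,  224,   31,   41, 1016], dtype=int32))]
[ 0.41720697 -0.18320881  0.046     ]
```

View pics/w1.png

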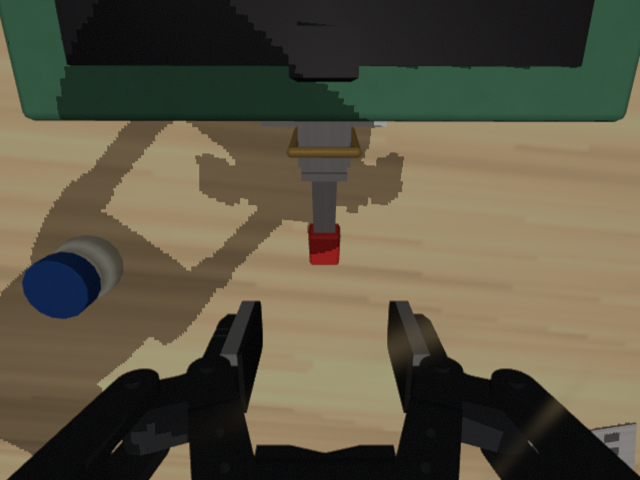

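The wrist view shows the grip centred at (324,247), square to the fingers, so I go down on it.

Request:
drive_tool:
  targets:
    - [0.1, 0.1, -2, 0]
    - [0.1, 0.1, -4, 0]
    - [0.1, 0.1, -6, 0]
    - [0.1, 0.1, -8, 0]
    - [0.1, 0.1, -9.6, 0]
    - [0.1, 0.1, -9.6, 0]
    - [0.1, 0.1, -9.6, 0]
    - [0.1, 0.1, -9.6, 0]

```text
t: 2.15
position: [0.4158, -0.1858, 0.0453]
tcp_rot: [0.999, 0.046, 0.001, 0.001]
ft_force: [0.3, -0.2, 0.6]
finger_gap: 0.0497
grasp_force: 0.0
```

Request:
drive_tool:
  targets:
    - [0, 0, 0, 0]
    - [0, 0, 0, 0]
    - [0, 0, 0, 0]
    - [0, 0, 0, 0]
    - [0, 0, 0, 0]
    - [0, 0, 0, 0]
    - [0, 0, 0, 0]
    - [0, 0, 0, 0]
  gripper: 1
  grip_force: 40

```text
t: 2.82
position: [0.4158, -0.1842, 0.0454]
tcp_rot: [0.999, 0.046, 0.001, -0.0]
ft_force: [-0.1, 1.8, 5.9]
finger_gap: 0.0169
grasp_force: 40.4
```

```bash
python3 - <<'E'
import numpy as np
np.set_printoptions(precision=2,suppress=True)
c,s=np.cos(.093),np.sin(.093)
f=lambda p:(-7.5*np.cos(p-.611),7.5*np.sin(p-.611))
x0,z0=f(0)
for p in np.arange(.1,1.71,.1):
    x,z=f(p); print(round(p,2),np.array([(x-x0)*c,(x-x0)*s,z-z0]))
print("lid")
g=lambda a:(-11.2*np.cos(a)+4.5*np.sin(a),11.2*np.sin(a)+4.5*np.cos(a))
x0,z0=g(0)
for a in np.arange(.1,1.81,.1):
    x,z=g(a); print(round(a,2),np.array([(x-x0)*c,(x-x0)*s,z-z0]))
E
```

```text
0.1 [-0.4  -0.04  0.63]
0.2 [-0.73 -0.07  1.31]
0.3 [-0.99 -0.09  2.01]
0.4 [-1.19 -0.11  2.73]
0.5 [-1.31 -0.12  3.47]
0.6 [-1.35 -0.13  4.22]
0.7 [-1.32 -0.12  4.97]
0.8 [-1.22 -0.11  5.71]
0.9 [-1.04 -0.1   6.44]
1.0 [-0.79 -0.07  7.15]
1.1 [-0.48 -0.04  7.83]
1.2 [-0.09 -0.01  8.47]
1.3 [0.35 0.03 9.07]
1.4 [0.86 0.08 9.63]
1.5 [ 1.41  0.13 10.13]
1.6 [ 2.01  0.19 10.57]
1.7 [ 2.66  0.25 10.95]
lid
0.1 [0.5  0.05 1.1 ]
0.2 [1.11 0.1  2.14]
0.3 [1.82 0.17 3.11]
0.4 [2.63 0.24 4.01]
0.5 [3.51 0.33 4.82]
0.6 [4.48 0.42 5.54]
0.7 [5.51 0.51 6.16]
0.8 [6.6  0.62 6.67]
0.9 [7.73 0.72 7.07]
1.0 [8.9  0.83 7.36]
1.1 [10.09  0.94  7.52]
1.2 [11.29  1.05  7.57]
1.3 [12.49  1.16  7.5 ]
1.4 [13.67  1.28  7.3 ]
1.5 [14.83  1.38  6.99]
1.6 [15.96  1.49  6.56]
1.7 [17.03  1.59  6.03]
1.8 [18.05  1.68  5.38]
```

Request:
drive_tool:
  targets:
    - [-0.4, -0.04, 0.6, 0]
    - [-0.7, -0.07, 1.3, 0]
    - [-1.0, -0.1, 2.0, 0]
    - [-1.2, -0.1, 2.7, 0]
    - [-1.3, -0.1, 3.5, 0]
    - [-1.35, -0.1, 4.2, 0]
    - [-1.3, -0.1, 5.0, 0]
    - [-1.2, -0.1, 5.7, 0]

```text
t: 3.48
position: [0.4032, -0.1853, 0.102]
tcp_rot: [0.999, 0.046, 0.0, -0.0]
ft_force: [3.7, 2.4, -6.2]
finger_gap: 0.0171
grasp_force: 39.1
```

Request:
drive_tool:
  targets:
    - [0.2, 0, 0.7, 0]
    - [0.4, 0, 1.4, 0]
    - [0.7, 0.1, 2.1, 0]
    - [1.1, 0.1, 2.8, 0]
    - [1.6, 0.15, 3.4, 0]
    - [2.1, 0.2, 3.9, 0]
    - [2.6, 0.25, 4.4, 0]
    - [3.2, 0.3, 4.8, 0]

```text
t: 4.15
position: [0.434, -0.1824, 0.1495]
tcp_rot: [0.999, 0.047, -0.002, -0.0]
ft_force: [-5.8, 0.3, -3.2]
finger_gap: 0.0171
grasp_force: 39.0
```

```bash
python3 - <<'E'
from rig import arm
import cv2
a=arm.snapshot("wrist");b=arm.snapshot("side");o=arm.get_obs();print(o["position"],o["ft_force"],o["finger_gap"],o["grasp_force"])
a=cv2.resize(a[:300],(500,234));b=cv2.resize(b[130:270,290:450],(500,437))
cv2.imwrite("pics/l1.png",cv2.vconcat([a,b])[:600,:,::-1])
E
```

```text
[ 0.43495837 -0.18232484  0.15004643] [-4.27717902  1.5751975   0.61396622] 0.017112059111760947 39.21378493309021
```

View pics/l1.png

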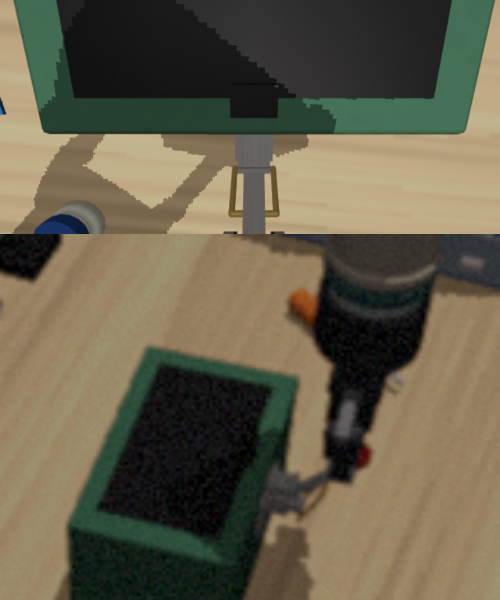

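The hook now hangs out beside the lever, clear of the catch, so I release it and go above the tab.

Request:
drive_tool:
  targets:
    - [0, 0, 0, 0]
    - [0, 0, 0, 0]
    - [0, 0, 0, 0]
    - [0, 0, 0, 0]
    - [0, 0, 2, 0]
    - [0, 0, 4, 0]
    - [0, 0, 6, 0]
    - [0, 0, 8, 0]
  gripper: 5

```text
t: 4.92
position: [0.4357, -0.1829, 0.2305]
tcp_rot: [0.999, 0.046, 0.001, 0.0]
ft_force: [0.3, -1.3, -1.1]
finger_gap: 0.0504
grasp_force: 0.0
```

Request:
drive_tool:
  targets:
    - [1.8, 0.2, 0, 0]
    - [3.6, 0.3, 0, 0]
    - [5.4, 0.5, 0, 0]
    - [7.2, 0.6, 0, 0]
    - [7.2, 0.6, 0, 0]
    - [7.2, 0.6, 0, 0]
    - [7.2, 0.6, 0, 0]
    - [7.2, 0.6, 0, 0]

```text
t: 5.58
position: [0.5063, -0.1766, 0.2293]
tcp_rot: [0.999, 0.046, -0.0, -0.0]
ft_force: [1.0, -0.1, -0.6]
finger_gap: 0.0503
grasp_force: 0.0
```

```bash
python3 - <<'E'
from rig import arm
import cv2
from h import *
o=arm.get_obs();c=cam(arm,"wrist")
a=arm.snapshot("wrist");b=arm.snapshot("side");print(o["position"])
K,R,t=c
for X in ([.5069,-.1764,.152],[.5010,-.1770,.152],[.5129,-.1758,.152],[.506,-.1675,.152],[.5077,-.1854,.152]):
    p=K@(R@np.array(X)+t); cv2.circle(a,tuple((p[:2]/p[2]).astype(int).tolist()),3,(255,255,0),-1)
b=cv2.resize(b[130:270,290:450],(400,350));cv2.imwrite("pics/t1.png",cv2.hconcat([cv2.resize(a,(400,300)),b[:300]])[:,:,::-1])
E
```

```text
[ 0.50632846 -0.17662711  0.22929839]
```

View pics/t1.png

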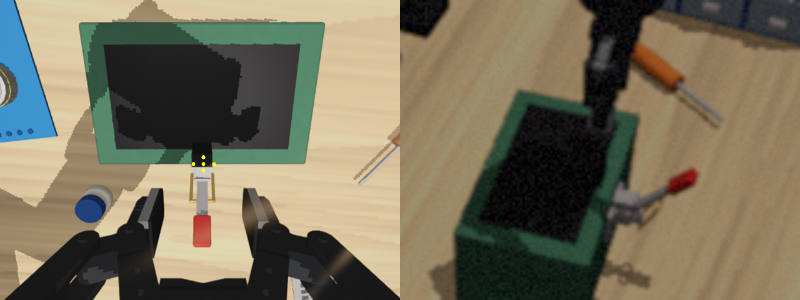

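```bash
python3 - <<'E'
from rig import arm
import cv2
from h import *
c=cam(arm,"wrist");a=arm.snapshot("wrist")
K,R,t=c
print(-R.T@t)
for z in(.118,.152):
    p=K@(R@np.array([.5069,-.1764,z])+t);print(z,p[:2]/p[2])
cv2.imwrite("pics/t2.png",cv2.resize(a[200:400,250:400],(600,800))[:600,:,::-1].copy()[:, :])
print(onz(c,(325,260),.118))
E
```

```text
[ 0.59161841 -0.16814405  0.35275699]
0.118 [325.41740136 240.98437401]
0.152 [325.50197411 262.31483927]
[ 0.49410632 -0.17733279  0.118     ]
```

View pics/t2.png

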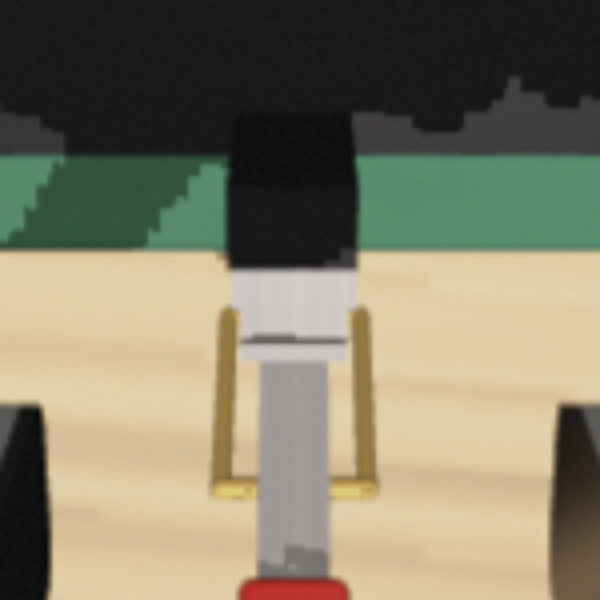

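The tab's top is at about (323,256), some 3 mm farther out than I estimated. I correct for that and go down.

Request:
drive_tool:
  targets:
    - [0.3, 0.15, -2, 0]
    - [0.3, 0.15, -4, 0]
    - [0.3, 0.15, -6, 0]
    - [0.3, 0.15, -7.5, 0]
    - [0.3, 0.15, -8.5, 0]
    - [0.3, 0.15, -8.5, 0]
    - [0.3, 0.15, -8.5, 0]
    - [0.3, 0.15, -8.5, 0]

```text
t: 6.4
position: [0.511, -0.1756, 0.1453]
tcp_rot: [0.999, 0.046, 0.001, 0.001]
ft_force: [-0.3, 0.4, 0.1]
finger_gap: 0.0503
grasp_force: 0.0
```

Request:
drive_tool:
  targets:
    - [0, 0, 0, 0]
    - [0, 0, 0, 0]
    - [0, 0, 0, 0]
    - [0, 0, 0, 0]
    - [0, 0, 0, 0]
    - [0, 0, 0, 0]
    - [0, 0, 0, 0]
    - [0, 0, 0, 0]
  gripper: 1
  grip_force: 40

```text
t: 7.07
position: [0.5107, -0.1752, 0.1453]
tcp_rot: [0.999, 0.046, 0.001, 0.0]
ft_force: [-0.6, 1.8, 5.7]
finger_gap: 0.0173
grasp_force: 40.5
```

Request:
drive_tool:
  targets:
    - [0.5, 0, 1.1, 0]
    - [1.1, 0.1, 2.1, 0]
    - [1.8, 0.2, 3.1, 0]
    - [2.6, 0.25, 4.0, 0]
    - [3.5, 0.3, 4.8, 0]
    - [4.5, 0.4, 5.5, 0]
    - [5.5, 0.5, 6.2, 0]
    - [6.6, 0.6, 6.7, 0]

```text
t: 7.73
position: [0.5725, -0.1694, 0.2097]
tcp_rot: [0.999, 0.047, -0.005, -0.0]
ft_force: [-6.1, -2.2, -3.0]
finger_gap: 0.0173
grasp_force: 39.0
```

Request:
drive_tool:
  targets:
    - [1.1, 0.1, 0.4, 0]
    - [2.3, 0.2, 0.7, 0]
    - [3.5, 0.3, 0.8, 0]
    - [4.7, 0.4, 0.9, 0]
    - [5.9, 0.5, 0.8, 0]
    - [7.1, 0.7, 0.6, 0]
    - [8.2, 0.8, 0.3, 0]
    - [9.4, 0.9, -0.1, 0]

```text
t: 8.4
position: [0.6699, -0.1603, 0.2106]
tcp_rot: [0.999, 0.046, -0.001, 0.0]
ft_force: [-4.4, -0.3, 2.3]
finger_gap: 0.017
grasp_force: 38.9
```

Request:
drive_tool:
  targets:
    - [0.5, 0.05, -0.2, 0]
    - [1, 0.1, -0.5, 0]
    - [1.5, 0.15, -0.8, 0]
    - [1.5, 0.15, -0.8, 0]
    - [1.5, 0.15, -0.8, 0]
    - [1.5, 0.15, -0.8, 0]
    - [1.5, 0.15, -0.8, 0]
    - [1.5, 0.15, -0.8, 0]

```text
t: 9.07
position: [0.6859, -0.1588, 0.2026]
tcp_rot: [0.999, 0.046, 0.001, 0.0]
ft_force: [2.3, -1.2, 2.1]
finger_gap: 0.0169
grasp_force: 39.0
```

Request:
drive_tool:
  targets:
    - [0, 0, 0, 0]
    - [0, 0, 0, 0]
    - [0, 0, 0, 0]
    - [0, 0, 2, 0]
    - [0, 0, 4.5, 0]
    - [0, 0, 7, 0]
    - [0, 0, 9.5, 0]
    - [0, 0, 12, 0]
  gripper: 5

```text
t: 9.73
position: [0.6847, -0.1584, 0.3231]
tcp_rot: [0.999, 0.046, -0.001, -0.0]
ft_force: [0.8, -0.5, -0.3]
finger_gap: 0.0502
grasp_force: 0.0
```

Request:
drive_tool:
  targets:
    - [-1.6, 2.3, 0, 0]
    - [-3.2, 4.6, 0, 0]
    - [-4.8, 6.9, 0, 0]
    - [-6.4, 9.2, 0, 0]
    - [-8, 11.5, 0, 0]
    - [-9.6, 13.8, -2, 0]
    - [-11.2, 16.1, -4, 0]
    - [-13, 18.4, -6, 0]
  gripper: 0

```text
t: 10.4
position: [0.5542, 0.0264, 0.2618]
tcp_rot: [0.999, 0.046, 0.0, -0.0]
ft_force: [0.8, -1.2, 0.0]
finger_gap: -0.0004
grasp_force: 0.0
```

```bash
python3 - <<'E'
from rig import arm
import cv2
from h import *
np.set_printoptions(precision=4,suppress=True)
o=arm.get_obs();c=cam(arm,"wrist");a=arm.snapshot("wrist");b=arm.snapshot("side");tp=arm.snapshot("top");print(o["t"],o["position"])
ct=cam(arm,"top")
for p,s in blobs(a,(0,0,110),(180,60,255),600)[0]: print("w",p,s,onz(c,p,.028))
for p,s in blobs(tp,(0,0,110),(180,60,255),150,(190,195,310,310))[0]: print("t",p,s,onz(ct,p,.028))
cv2.imwrite("pics/o1.png",cv2.hconcat([cv2.resize(a,(400,300)),cv2.resize(b[100:340,200:520],(400,300))])[:,:,::-1])
E
```

```text
10.4 [0.5542 0.0264 0.2618]
w [127.7  94.5] [  94   59   68   72 3835] [0.6258 0.2005 0.028 ]
w [236.2 207. ] [ 205  177   63   61 2855] [0.5362 0.1074 0.028 ]
w [ 72.9 233.3] [  42  204   62   59 2740] [0.4962 0.2602 0.028 ]
w [565.9 345.3] [ 535  314   62   79 1414] [ 0.419  -0.2379  0.028 ]
t [248.5 246.3] [240 213  18  67 629] [0.5725 0.1887 0.028 ]
t [239.1 225.1] [233 214  13  23 216] [0.6244 0.2119 0.028 ]
t [283.5 262.1] [273 250  22  25 427] [0.5332 0.1056 0.028 ]
t [217.9 280.1] [206 268  24  25 458] [0.4935 0.2595 0.028 ]
```

View pics/o1.png

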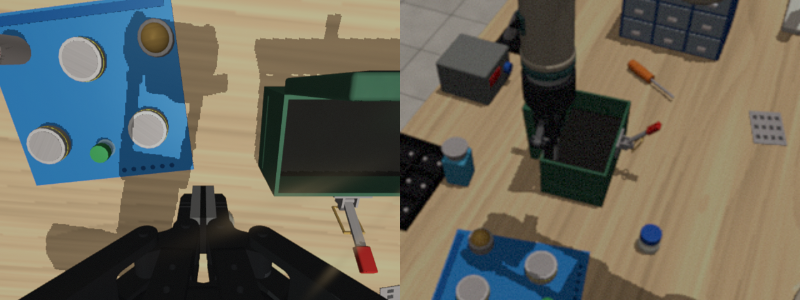

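The side view shows the lid standing open and the latch up. The wrist view shows the tins at (83,58), (148,129) and (46,146). Now I press tests.

Request:
drive_tool:
  targets:
    - [-2.5, 2.6, -2, 0]
    - [-4.5, 5.2, -4, 0]
    - [-5.1, 7.8, -7, 0]
    - [-5.1, 7.8, -11, 0]
    - [-5.1, 7.8, -14.5, 0]
    - [-5.1, 7.8, -18, 0]
    - [-5.1, 7.8, -20, 0]
    - [-5.1, 7.8, -20.7, 0]

```text
t: 11.22
position: [0.5035, 0.1026, 0.0527]
tcp_rot: [0.999, 0.046, -0.002, 0.0]
ft_force: [-0.6, 1.0, 0.4]
finger_gap: 0.0002
grasp_force: 0.0
```

Request:
drive_tool:
  targets:
    - [0, 0, -0.3, 0]
    - [0, 0, -0.6, 0]
    - [0, 0, -0.7, 0]
    - [0, 0, -0.8, 0]
    - [0, 0, -0.8, 0]
    - [0, 0, -0.8, 0]
    - [0, 0, -0.8, 0]
    - [0, 0, -0.8, 0]

```text
t: 11.88
position: [0.5045, 0.1034, 0.0478]
tcp_rot: [0.999, 0.046, 0.0, 0.0]
ft_force: [-0.4, 0.4, -0.2]
finger_gap: -0.0001
grasp_force: 0.0
```

Request:
drive_tool:
  targets:
    - [0, 0, -0.05, 0]
    - [0, 0, -0.1, 0]
    - [0, 0, -0.1, 0]
    - [0, 0, -0.1, 0]
    - [0, 0, -0.1, 0]
    - [0, 0, -0.1, 0]
    - [0, 0, -0.1, 0]
    - [0, 0, -0.1, 0]

```text
t: 12.55
position: [0.5045, 0.1034, 0.047]
tcp_rot: [0.999, 0.046, 0.0, 0.0]
ft_force: [-0.7, 0.2, 6.1]
finger_gap: 0.0004
grasp_force: 2.8
```

Request:
drive_tool:
  targets:
    - [0, 0, -0.05, 0]
    - [0, 0, -0.1, 0]
    - [0, 0, -0.1, 0]
    - [0, 0, -0.1, 0]
    - [0, 0, -0.1, 0]
    - [0, 0, -0.1, 0]
    - [0, 0, -0.1, 0]
    - [0, 0, -0.1, 0]

```text
t: 13.22
position: [0.5045, 0.1034, 0.0469]
tcp_rot: [0.999, 0.046, 0.001, 0.0]
ft_force: [-3.3, -0.2, 11.9]
finger_gap: -0.0001
grasp_force: 6.4
```

Request:
drive_tool:
  targets:
    - [0, 0, 1, 0]
    - [0, 0, 3, 0]
    - [1.5, 2, 5, 0]
    - [3.5, 4, 5, 0]
    - [5.5, 6, 5, 0]
    - [7.5, 8, 5, 0]
    - [8.8, 9.3, 4, 0]
    - [8.8, 9.3, 1.5, 0]

```text
t: 13.88
position: [0.599, 0.1999, 0.0637]
tcp_rot: [0.999, 0.047, 0.007, -0.002]
ft_force: [0.8, 0.3, 0.2]
finger_gap: 0.0003
grasp_force: 0.0
```

Request:
drive_tool:
  targets:
    - [0, 0, -0.3, 0]
    - [0, 0, -0.7, 0]
    - [0, 0, -0.9, 0]
    - [0, 0, -1.0, 0]
    - [0, 0, -1.1, 0]
    - [0, 0, -1.2, 0]
    - [0, 0, -1.2, 0]
    - [0, 0, -1.2, 0]

```text
t: 14.55
position: [0.5925, 0.1962, 0.0489]
tcp_rot: [0.999, 0.046, 0.0, -0.0]
ft_force: [0.7, 0.4, 0.2]
finger_gap: 0.0
grasp_force: 0.0
```

Request:
drive_tool:
  targets:
    - [0, 0, -0.05, 0]
    - [0, 0, -0.1, 0]
    - [0, 0, -0.15, 0]
    - [0, 0, -0.2, 0]
    - [0, 0, -0.25, 0]
    - [0, 0, -0.25, 0]
    - [0, 0, -0.25, 0]
    - [0, 0, -0.25, 0]

```text
t: 15.22
position: [0.5917, 0.1963, 0.0459]
tcp_rot: [0.999, 0.046, -0.001, 0.0]
ft_force: [-2.7, -0.6, 3.4]
finger_gap: -0.0001
grasp_force: 1.7
```

T1 held firm under 12 N with its top at 28 mm. T2 sank below that under 3 N, so T1 is the steady one. I go above it and look.

Request:
drive_tool:
  targets:
    - [0, 0, 1.5, 0]
    - [0, 0, 4, 0]
    - [-1, -1.5, 7, 0]
    - [-2.5, -4, 9.5, 0]
    - [-4, -6.5, 10.5, 0]
    - [-5.6, -8.9, 10.5, 0]
    - [-5.6, -8.9, 10.5, 0]
    - [-5.6, -8.9, 10.5, 0]
  gripper: 7.2

```text
t: 15.88
position: [0.5364, 0.1065, 0.1513]
tcp_rot: [0.999, 0.045, 0.001, -0.0]
ft_force: [-0.2, 0.1, -0.2]
finger_gap: 0.0719
grasp_force: 0.0
```

```bash
python3 - <<'E'
from rig import arm
import cv2
from h import *
np.set_printoptions(precision=4,suppress=True)
o=arm.get_obs();c=cam(arm,"wrist");a=arm.snapshot("wrist");print(o["position"],o["finger_gap"])
for p,s in blobs(a,(0,0,110),(180,60,255),1200)[0]: print("w",p,s,onz(c,p,.028))
for p,s in blobs(a,(50,120,50),(80,255,255),300)[0]: print("green",p,s,onz(c,p,.034))
cv2.imwrite("pics/g1.png",a[:,:,::-1])
E
```

```text
[0.5364 0.1065 0.1513] 0.07192227173209591
w [151.9  57.3] [ 127   21   82   96 2425] [0.6338 0.2143 0.028 ]
w [303.6 250.3] [ 280  229   44   49 1503] [0.5249 0.1201 0.028 ]
w [ 92.9 271.9] [  50  234   87   77 5113] [0.4964 0.2603 0.028 ]
green [212.8 289.4] [ 192  264   42   45 1242] [0.4939 0.1783 0.034 ]
```

View pics/g1.png

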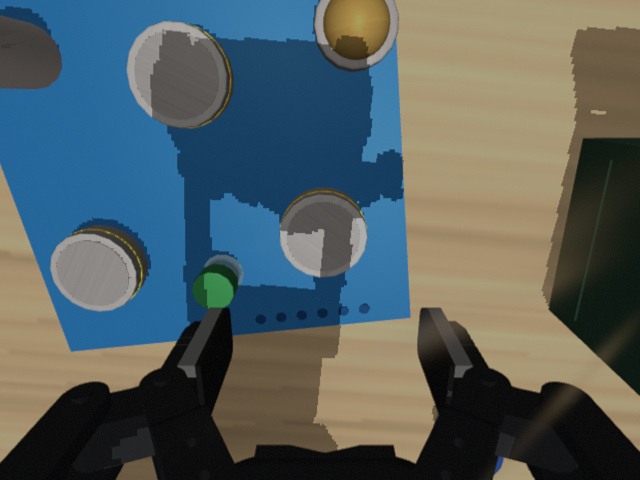

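T1's disc is centred at about (323,235), which is (0.536, 0.107), right under the TCP, and the paste jar at (213,289) is clear of the fingers. I go down and grip.

Request:
drive_tool:
  targets:
    - [0, 0, -3, 0]
    - [0, 0, -6, 0]
    - [0, 0, -8.5, 0]
    - [0, 0, -10.5, 0]
    - [0, 0, -11.8, 0]
    - [0, 0, -12.5, 0]
    - [0, 0, -12.5, 0]
    - [0, 0, -12.5, 0]

```text
t: 16.6
position: [0.537, 0.1079, 0.0256]
tcp_rot: [0.999, 0.047, 0.0, -0.0]
ft_force: [0.0, -1.2, 0.4]
finger_gap: 0.0721
grasp_force: 0.0
```

Request:
drive_tool:
  targets:
    - [0, 0, 0, 0]
    - [0, 0, 0, 0]
    - [0, 0, 0, 0]
    - [0, 0, 0, 0]
    - [0, 0, 0, 0]
    - [0, 0, 0, 0]
    - [0, 0, 0, 0]
    - [0, 0, 0, 0]
  gripper: 5
  grip_force: 30

```text
t: 17.27
position: [0.5375, 0.1076, 0.027]
tcp_rot: [0.999, 0.046, 0.001, -0.0]
ft_force: [1.2, 1.0, 5.4]
finger_gap: 0.0568
grasp_force: 32.7
```

Request:
drive_tool:
  targets:
    - [0, 0, 1, 0]
    - [0, 0, 3, 0]
    - [0, 0, 6, 0]
    - [0, 0, 9, 0]
    - [0, 0, 12, 0]
    - [0, 0, 15, 0]
    - [0, 0, 18, 0]
    - [0, 0, 18, 0]

```text
t: 17.93
position: [0.5393, 0.1075, 0.2124]
tcp_rot: [0.999, 0.046, 0.006, 0.0]
ft_force: [0.7, 0.0, 0.1]
finger_gap: 0.0571
grasp_force: 32.4
```

Request:
drive_tool:
  targets:
    - [0.2, -2.5, 0, 0]
    - [0.4, -6, 0, 0]
    - [0.6, -9.5, 0, 0]
    - [0.8, -13, 0, 0]
    - [1, -16.5, 0, 0]
    - [1.2, -20, 0, 0]
    - [1.4, -23.5, 0, 0]
    - [1.5, -26.5, 0, 0]

```text
t: 18.6
position: [0.5504, -0.1599, 0.2053]
tcp_rot: [0.999, 0.046, -0.001, 0.0]
ft_force: [0.3, -0.5, -0.9]
finger_gap: 0.0567
grasp_force: 32.5
```

Request:
drive_tool:
  targets:
    - [0, -1.3, 0, 0]
    - [0, -1.3, -1, 0]
    - [0, -1.3, -3, 0]
    - [0, -1.3, -5, 0]
    - [0, -1.3, -7, 0]
    - [0, -1.3, -9, 0]
    - [0, -1.3, -9.5, 0]
    - [0, -1.3, -9.5, 0]

```text
t: 19.27
position: [0.5494, -0.1686, 0.1086]
tcp_rot: [0.999, 0.047, -0.003, -0.002]
ft_force: [0.6, 0.4, -0.2]
finger_gap: 0.0571
grasp_force: 32.5
```

Now I lower slowly until it touches.

Request:
drive_tool:
  targets:
    - [0.2, 0, -1, 0]
    - [0.2, 0, -2, 0]
    - [0.2, 0, -2.6, 0]
    - [0.2, 0, -3, 0]
    - [0.2, 0, -3.2, 0]
    - [0.2, 0, -3.3, 0]
    - [0.2, 0, -3.3, 0]
    - [0.2, 0, -3.3, 0]

```text
t: 19.93
position: [0.5535, -0.1708, 0.0781]
tcp_rot: [0.999, 0.046, 0.0, 0.0]
ft_force: [-0.1, -0.0, -0.6]
finger_gap: 0.0568
grasp_force: 32.5
```

Request:
drive_tool:
  targets:
    - [0, 0, -0.1, 0]
    - [0, 0, -0.2, 0]
    - [0, 0, -0.3, 0]
    - [0, 0, -0.3, 0]
    - [0, 0, -0.3, 0]
    - [0, 0, -0.3, 0]
    - [0, 0, -0.3, 0]
    - [0, 0, -0.3, 0]

```text
t: 20.6
position: [0.5533, -0.1707, 0.0749]
tcp_rot: [0.999, 0.046, 0.0, 0.0]
ft_force: [-0.3, -1.1, -1.1]
finger_gap: 0.0566
grasp_force: 32.5
```

Request:
drive_tool:
  targets:
    - [0, 0, -0.05, 0]
    - [0, 0, -0.1, 0]
    - [0, 0, -0.15, 0]
    - [0, 0, -0.2, 0]
    - [0, 0, -0.25, 0]
    - [0, 0, -0.25, 0]
    - [0, 0, -0.25, 0]
    - [0, 0, -0.25, 0]

```text
t: 21.27
position: [0.5533, -0.1706, 0.073]
tcp_rot: [0.999, 0.046, 0.0, 0.0]
ft_force: [-1.8, 0.4, 4.6]
finger_gap: 0.0566
grasp_force: 33.0
```

Contact at the expected height, so I release and rise.

Request:
drive_tool:
  targets:
    - [0, 0, 0, 0]
    - [0, 0, 0, 0]
    - [0, 0, 0, 0]
    - [0, 0, 0, 0]
    - [0, 0, 0, 0]
    - [0, 0, 0.5, 0]
    - [0, 0, 1.5, 0]
    - [0, 0, 3, 0]
  gripper: 7.5

```text
t: 21.93
position: [0.5526, -0.1703, 0.1021]
tcp_rot: [0.999, 0.046, -0.001, -0.001]
ft_force: [0.5, 0.1, -0.8]
finger_gap: 0.0751
grasp_force: 0.0
```

Request:
drive_tool:
  targets:
    - [0, 0, 2.5, 0]
    - [0, 0, 5, 0]
    - [0, 0, 8, 0]
    - [0, 0, 11, 0]
    - [-1, 0, 14, 0]
    - [-3, 0, 17, 0]
    - [-5, 0, 18, 0]
    - [-5, 0, 18, 0]

```text
t: 22.6
position: [0.5017, -0.1709, 0.2873]
tcp_rot: [0.999, 0.046, 0.002, 0.002]
ft_force: [0.0, -0.4, -0.5]
finger_gap: 0.0753
grasp_force: 0.0
```

```bash
python3 - <<'E'
from rig import arm
import cv2
a=arm.snapshot("wrist");b=arm.snapshot("side");o=arm.get_obs();print(o["t"],o["position"],o["ft_force"])
cv2.imwrite("pics/f1.png",cv2.hconcat([cv2.resize(a,(400,300)),cv2.resize(b[100:400,200:600],(400,300))])[:,:,::-1])
E
```

```text
22.7 [ 0.50329397 -0.17068585  0.28369628] [-0.20915651 -0.12090943 -0.4500858 ]
```

View pics/f1.png

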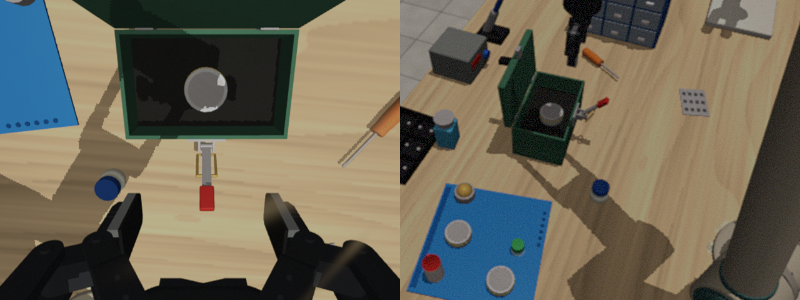

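The tin stands flat in the middle of the case at (206,90), the lid and latch are open, and the other two tins stand on the mat.

```bash
python3 -c "
from rig import arm
print(arm.hand_in())"
```

```text
the job is handed in; nothing more can be done
None
```

I handed the job in at about 23 s: the latch is up with its hook clear, the lid is open past upright, and the tin that held steady when pressed stands in the case. I pressed two of the three tins: that one held at 12 N and the other sank. Nothing else looked disturbed in the last picture, but the hand-in returned no verdict.

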